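# Latch the spindle transport case

## Task

The viscometer spindle case stands upright on the bench with its lid leaning open. Push the lid shut against its seal, then swing the latch's loop over onto the lid so that its bar lies behind the keeper, and press the latch lever back and down until it snaps over and lies flat with the lid clamped tight. Do not force anything (no hard ramming), and leave the jar on the case and the things on the bench where they are.

Things in the scene. Friction and masses are not known exactly. Their poses are not given: they have to be found in the camera images.
- case: Grey case, fixed, standing like a briefcase on its hinge edge; 260 mm wide (y), top at z = 150 mm. Origin on the bench; +x from the lid to the case's back, z up. Body at x = -30 to 80 mm, shut lid at x = -80 to -34 mm, rubber seal between. The one draw latch is on top at y = 0.
- lid (a joint): Lid angle (rad): 0 = clamped shut, positive = its top leans to the case's -x. Hinge line along y at x = -34, z = 20 mm of the case. Stiff hinge: 4 to 9 N near the top moves it and it stays where left. Below about 0.04 a springy seal pushes back, rising to about 45 N at the top edge at 0; let go, it rests near 0.04. Starts at 0.16 to 0.30.
- lid_rim (a point): Middle of the lid's outer (-x) top edge. The lid is a flat panel 46 mm thick, 130 mm high; its flat outer face, where it is pushed, runs down from here. Axes as the case's when shut.
- keeper (a point): Steel hook standing on the lid's top: 26 mm wide (y), upright 7 mm thick, 16 mm high. Point: foot of its hook face (looks to -x) at the lid's top; axes as the case's when shut. A lip overhangs the face by 4 mm to -x, its underside 13 mm above the lid's top. Hooked, the loop's bar centre is 4 mm to -x of the face and 4 to 9 mm up.
- latch_pivot (a point): Centre of the lever's pivot pin, on the case at x = 0, y = 0, z = 162 mm (12 mm above the top); pin along y.
- lever (a joint): Lever angle (rad): 0 = closed, flat, pointing to the case's +x (stop); 1.57 = upright; 2.4 = fully open, over the lid (stop). Steel plate 24 x 4 mm, 52 mm long; stays where left. With the loop hooked it resists from about 1.1 rad, most (7 N at 40 mm from the pivot) near 0.7, passes center near 0.2 and then stays shut. Starts at 1.9 to 2.3.
- lever_tip (a point): Free end of the lever, 52 mm from the pivot, at mid width.
- loop (a joint): Steel U of 5 mm wire, 40 mm wide, hinged loosely on the lever 15 mm from the pivot (on a line 0.07 rad below the lever's); 62 mm from hinge to bar. 0 = pointing opposite to the lever (latched); grows as folded back, 4.45 = stop. Elevation from the case's +x, over the top to -x: lever + 3.23 - loop. Starts folded back, leaning to +x on its stop; past upright it falls to the lid by its weight.
- loop_bar (a point): Middle of the loop's round cross bar, 8 mm thick, 48 mm long, along y. With the lid pushed to its seal and the lever still open, the falling bar lands on the lid 11 to 20 mm beyond (-x of) the keeper's face, and closing the lever draws it in under the lip.
- vial_jar: small closed glass jar, 34 mm across, 42 mm tall, standing on top of the case body near its -y end; bystander; origin at the centre of its underside
- wash_bottle: white bottle with red cap, 66 mm across, 170 mm tall; bystander standing on the bench; origin at the centre of its underside
- beaker: empty glass beaker, 72 mm across, 90 mm tall; bystander; origin at the centre of its underside
- sample_jar: dark sample jar with red cap, 80 mm across, 120 mm tall; bystander; origin at the centre of its underside
- spindle: steel viscometer spindle lying on the bench, bob 25 mm across and 65 mm long with a thin shaft along its +x; bystander; origin at the centre of its underside
- guard_leg: flat U-shaped steel guard lying on the bench, 105 x 74 x 4 mm; bystander; origin at the centre of its underside
- screwdriver: screwdriver lying on the bench, 160 mm long; bystander; origin at the centre of its underside

How it is judged (in metres and radians):
On the way, in this order (a step that is already met when the one before it is completed fails the run):
1. the lid is pushed shut against its seal (value of joint lid below 0.06 rad), for 0.2 s.
2. the loop's bar lies on the lid behind the keeper, the lever not yet closed (x of loop_bar in the frame of keeper between -0.035 and -0.002 m and z of loop_bar in the frame of keeper between 0 and 0.013 m and value of joint lever above 0.3 rad), for 0.2 s.
At the end, for the whole second after the job is handed in: The lever lies flat (below 0.06 rad), the lid is clamped (below 0.012 rad) with the loop's bar against the keeper's hook face under its lip (2 to 8 mm from the face, 0 to 14 mm above the lid's top), and no bystander is more than 30 mm from where it stood (value of joint lever below 0.06 rad and value of joint lid below 0.012 rad and x of loop_bar in the frame of keeper between -0.008 and -0.002 m and z of loop_bar in the frame of keeper between 0 and 0.014 m and distance of each of vial_jar, wash_bottle, beaker, sample_jar, spindle, guard_leg, screwdriver from where it was at the start of the episode below 0.03 m); the robot touches nothing.
It fails at once if a bystander is moved more than 30 mm (distance of any of vial_jar, wash_bottle, beaker, sample_jar, spindle, guard_leg, screwdriver from where it was at the start of the episode above 0.03 m).
It fails at once if the fingers press on the case, its lid or its latch with more than 50 N (contact force between the fingers and case above 50 N).
It also fails if it takes over 61 s, if anything falls off the work surface, if the arm or the gripper's body presses on something with over 40 N, if the wrist force passes 120 N, or if a joint passes its speed limit or range.

## Robot

A 6-joint arm with a two-finger parallel gripper is mounted at the origin on the work surface. World frame = base frame: x ahead of the robot, y to its left, z up, the work surface at z = 0. Lengths are in mm, angles in rad, forces in N, time in s.
With the tool pointing down it reaches from about 325 to 875 mm from the base axis. Payload 4.4 kg.
Tool frame: the origin (TCP) lies on the centre line of the jaws, within the pads' length; the fingertips stand ahead of it and the grasp point (between the pads) lies 6 mm ahead of it (ctrl.tcp_to_tips is the z of the fingertips in the tool frame, in mm); z points along the fingers, y is the direction in which the jaws open and shut (so a half turn about z gives the same grasp; the last joint's range is limited). The gripper opens to 85 mm and grips with 20 to 120 N. Pads are 22 mm wide; open, the fingers measure 114 mm over their backs; the gripper's body (76 mm by 85 mm) begins 54 mm behind the grasp point. The pads swing forward as they close: fully open they stand 13 mm farther back than shut.
Start: joints at [-1.385, 0.207, 1.542, -0, 1.393, -0.15], TCP at [190.007, -542.701, 217.182] pointing down, gripper open.
Joint ranges: [-2.73, 2.73], [-0.86, 2.22], [0.23, 2.46], [-1.11, 4.25], [0.08, 2.63], [-2.82, 2.82]. Speed limits (rad/s): [2.79, 2.79, 3.14, 3.14, 3.14, 3.14].

## Interface

Orientations are given as a 3x3 rotation matrix whose columns are the frame's x, y, z axes.
In Python, from plant import ctrl, sensors, optics gives the robot as it stands. Calls block until the motion is done:
- ctrl.move_ptp(position, orientation): joint-space move of the TCP to a pose.
- ctrl.move_l(position, rot=None, vel=150, threshold=None): straight line of the TCP; rot=None keeps the orientation; vel is the mean speed in mm/s. With threshold (N) it stops when the force on the tool has changed by that much, and returns True; else False.
- ctrl.set_joints(angles): joint-space move.
- ctrl.gripper_to(opening, force=None): finger opening in mm; force is the grip in N (None keeps the last); returns when the fingers have stopped.
- ctrl.hold(seconds).
- ctrl.solve_ik(position, orientation): joint angles nearest the present ones, or None.
- sensors.read_state(): the state.
- optics.grab_frame(name): name is "scene" or "top"; returns (picture, depth): 384x512x3 uint8, red, green, blue; 384x512 float32, mm along the optical axis (not along the pixel's ray), 0 where there is no reading.
- optics.camera_params(name): a dict with "mtx" (3x3 intrinsics, pixels), "k1" (the pictures are not rectified: a ray, as slopes to the right and down, at radius r is drawn at 1 + k1 r^2 times it, then the intrinsics apply), "R" (3x3) and "t" (3): a world point X has camera coordinates R X + t. Camera axes: x right, y down, z forward; pixel columns grow to the right and rows downward; lengths in mm; the calibration is good to about 2 mm. A picture is of the moment at which its call begins. camera_params takes no time and is no camera call.
A pose or a line that the arm cannot do raises ctrl.MotionError and nothing moves.
- ctrl.finish_job(): hands the job in, once; it reports no verdict.
The state is a dict: "t": time; "q": joint angles; "qvel": joint speeds; "tau": joint torques, N m; "eef_pos": TCP position; "eef_rot": TCP orientation; "force": force on the tool from outside, world axes, zero at the start; "wrist_torque": the same for the moment, N m; "grip_width": finger opening in mm.
Only numpy, scipy, OpenCV 4.12 (cv2) and the standard library are available. Lean on these libraries where they do the work, as an engineer would, in place of code of your own. Each camera call takes 0.05 s, during which the arm holds its last target. There are 200 camera calls.

## Working session

There is one attempt and no reset: what is moved stays moved. The work goes in short steps, each a Python script; the robot and the scene stay as the last script left them, time stands still between calls to the robot, and variables do not carry over. Pictures are saved under pics/ and viewed, about 8 in all and at most 12, crops included, and the job is handed in when it is done.

```bash
mkdir -p pics; python3 - <<'E'
from plant import ctrl,sensors,optics
import cv2,numpy as np
for n in("scene","top"):
    p,d=optics.grab_frame(n); np.savez(f"pics/{n}0.npz",p=p,d=d)
    cv2.imwrite(f"pics/{n}0.png",cv2.resize(p[...,::-1],(800,600),interpolation=cv2.INTER_CUBIC))
    c=optics.camera_params(n);print(n,c, -c["R"].T@c["t"])
print(ctrl.tcp_to_tips,sensors.read_state())
E
```

```text
scene {'mtx': array([[412.99492711,   0.        , 258.77971042],
       [  0.        , 412.99492711, 187.24748135],
       [  0.        ,   0.        ,   1.        ]]), 'k1': 0.01646123824026703, 'R': array([[-0.36532342,  0.93087439, -0.00341565],
       [ 0.761972  ,  0.29692558, -0.57552921],
       [-0.5347312 , -0.21285693, -0.81777409]]), 't': array([ 176.13470547, -401.32423933, 1405.31647652])} [1121.6105413   254.33549503  918.8591994 ]
top {'mtx': array([[480.32054404,   0.        , 249.41789163],
       [  0.        , 480.32054404, 190.33804117],
       [  0.        ,   0.        ,   1.        ]]), 'k1': -0.05831879587747509, 'R': array([[ 0.09974596, -0.99500555,  0.00383376],
       [-0.96591988, -0.09775368, -0.2396727 ],
       [ 0.23885043,  0.02020328, -0.97084618]]), 't': array([  -3.89838231,  620.60306624, 1171.39697154])} [ 320.05301624   33.12126156 1286.0028293 ]
25.0 {'t': 0.1, 'q': array([-1.38448075e+00,  2.07355826e-01,  1.54281561e+00,  1.50967842e-05,
        1.39352290e+00, -1.50503515e-01]), 'qvel': array([-2.70506812e-03, -1.15742838e-03, -4.45652723e-03, -1.27939628e-03,
        9.58889611e-05, -8.15697135e-05]), 'tau': array([ 8.31923398e-05, -3.84090936e+01, -2.92547268e+01, -1.49721268e-04,
        4.80132134e-03,  1.26180052e-05]), 'eef_pos': array([ 189.88712078, -541.9789843 ,  216.12783085]), 'eef_rot': array([[ 9.43811634e-01,  3.30483675e-01, -3.74711569e-04],
       [ 3.30483723e-01, -9.43809426e-01,  2.06806204e-03],
       [ 3.29804433e-04, -2.07569709e-03, -9.99997791e-01]]), 'force': array([-0.25303528, -0.03312837,  0.83248092]), 'wrist_torque': array([ 0.01442491,  0.03437821, -0.02319302]), 'grip_width': 85.32580091182793}
```

View pics/scene0.png

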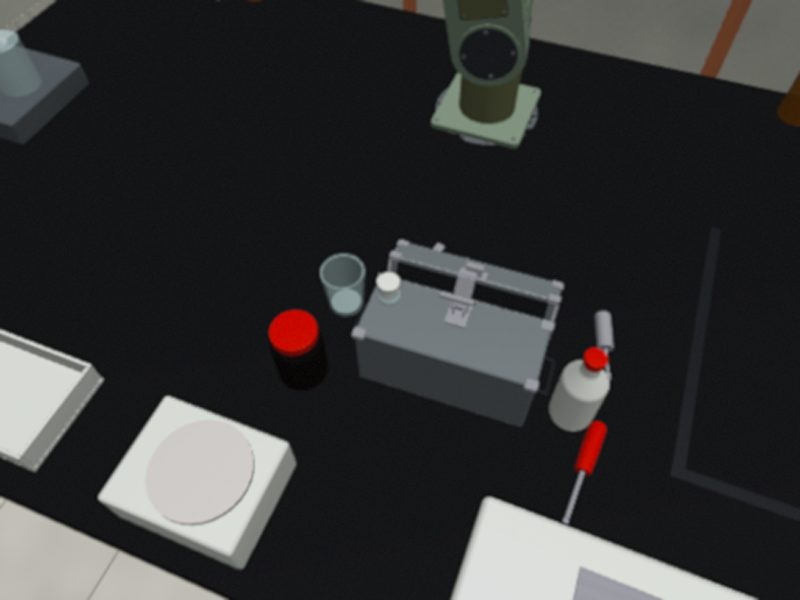

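View pics/top0.png

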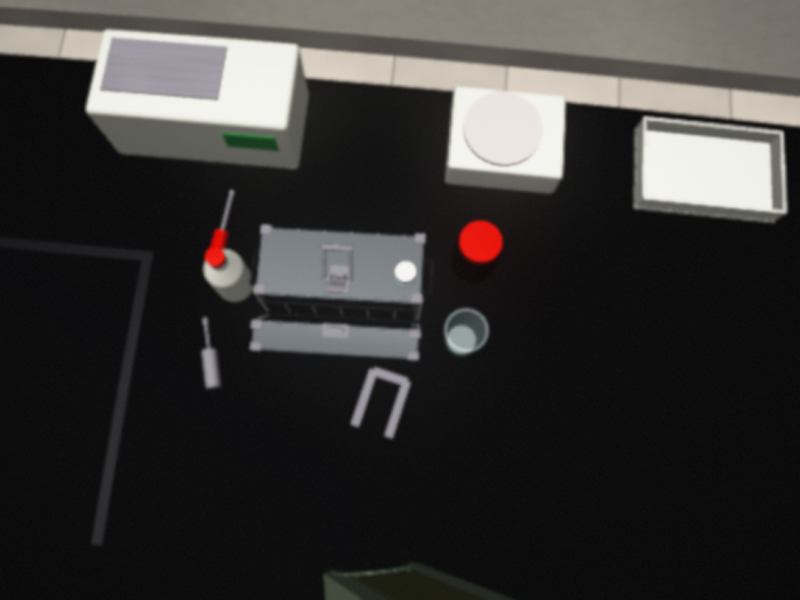

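The scene view shows the case with its lid leaning toward the robot (lid top about (480,268), latch about (460,300)). The top view shows the case body top with corners (266,230), (420,238), (417,298) and (258,290), and the lid strip along row 340. The guard lies in front of the lid at (380,400), the beaker is at (466,332) and the bottle at (228,275).

```bash
cat > h.py <<'E'
from plant import ctrl,sensors,optics
import cv2,numpy as np
def und(n,uv):
    c=optics.camera_params(n);K=c["mtx"]
    s=(np.atleast_2d(uv).astype(float)-K[[0,1],2])/K[0,0]
    r=s.copy()
    for _ in range(5): r=s/(1+c["k1"]*(r**2).sum(1,keepdims=True))
    return c,np.c_[r,np.ones(len(r))]
def cloud(n,d):
    v,u=np.mgrid[:384,:512]; c,r=und(n,np.c_[u.ravel(),v.ravel()])
    return ((r*d.reshape(-1,1)-c["t"])@c["R"]).reshape(384,512,3)
def plane(n,uv,z):
    c,r=und(n,uv);o=-c["R"].T@c["t"];w=r@c["R"]
    return o+w*((z-o[2])/w[:,2])[:,None]
def proj(n,X):
    c=optics.camera_params(n);p=np.atleast_2d(X)@c["R"].T+c["t"];s=p[:,:2]/p[:,2:]
    s=s*(1+c["k1"]*(s**2).sum(1,keepdims=True)); return s*c["mtx"][0,0]+c["mtx"][[0,1],2]
def crop(n,p,u0,v0,w,h,f,name):
    cv2.imwrite(f"pics/{name}.png",cv2.resize(p[v0:v0+h,u0:u0+w,::-1],None,fx=f,fy=f,interpolation=cv2.INTER_CUBIC))
E
python3 - <<'E'
from h import *
for n in("scene","top"):
    f=np.load(f"pics/{n}0.npz");p,d=f["p"],f["d"];P=cloud(n,d)
    X=P.reshape(-1,3)[d.ravel()>0]
    roi=(X[:,0]>330)&(X[:,0]<620)&(X[:,1]>-200)&(X[:,1]<260)
    m=((np.abs(P[...,2]-150)<8)&(P[...,0]>300)&(P[...,0]<650)&(abs(P[...,1])<250)).astype(np.uint8)
    k,l,s,ce=cv2.connectedComponentsWithStats(m)
    for i in range(1,k):
        if s[i,4]>150:
            q=P[l==i]; print(n,s[i],q.mean(0).round(1),cv2.minAreaRect(q[:,:2].astype(np.float32)))
print("top corners",plane("top",np.array([[266,230],[420,238],[417,298],[258,290]])*.64,150).round(1))
print("lid corners",plane("top",np.array([[255,323],[416,330],[414,357],[255,349]])*.64,145).round(1))
f=np.load("pics/scene0.npz");crop("scene",f["p"],220,145,150,130,5,"sc1")
f=np.load("pics/top0.npz");crop("top",f["p"],150,140,135,100,5.5,"tc1")
E
```

```text
scene [ 246  179  100   48 1775] [624.1 153.5 148.6] ((620.2453002929688, 142.503662109375), (214.86692810058594, 59.34736633300781), 89.97679901123047)
top [ 171  164  100   31 1889] [616.3 138.  150.2] ((620.2803344726562, 128.90655517578125), (63.19294738769531, 242.8991241455078), 1.626145839691162)
top [168 206 101  11 366] [542.6 128.4 145.3] ((540.191650390625, 127.86455535888672), (20.175222396850586, 243.90394592285156), 1.824841022491455)
top corners [[690.  264.4 150. ]
 [701.3  18.5 150. ]
 [602.9  14.3 150. ]
 [590.7 263.  150. ]]
lid corners [[538.9 261.2 145. ]
 [553.1  11.1 145. ]
 [510.7  10.3 145. ]
 [498.3 255.4 145. ]]
```

View pics/sc1.png

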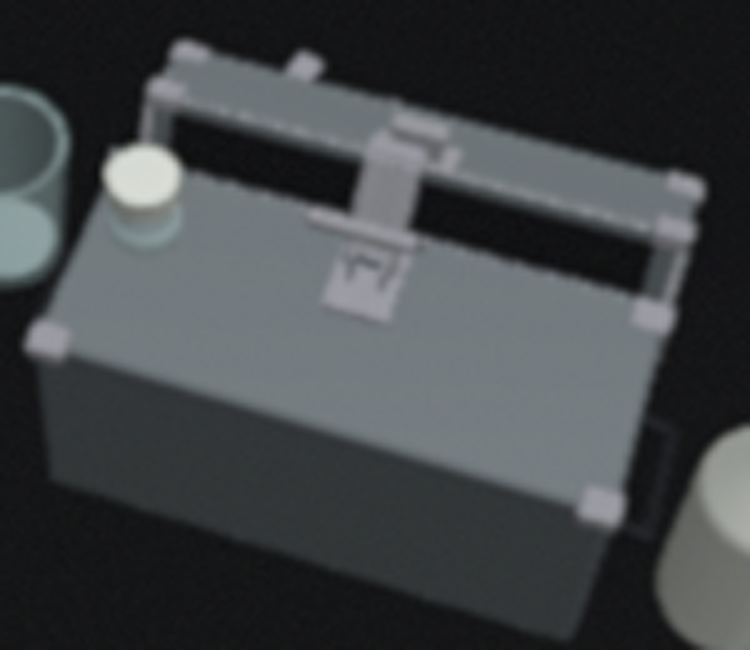

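View pics/tc1.png

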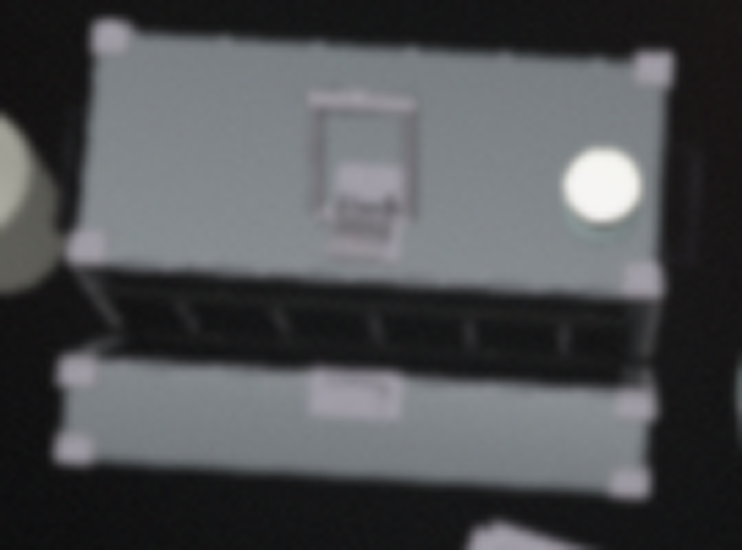

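The crops show the loop bar at (360,100) in tc1 and (362,228) in sc1. The lever's tip end is at about (397,140) in sc1, with the keeper just behind it. Next I'll fit the case pose and the lid, lever and loop angles.

```bash
python3 - <<'E'
from h import *
f=np.load("pics/top0.npz");p,d=f["p"],f["d"]
g=cv2.cvtColor(p,cv2.COLOR_RGB2GRAY)
print(g[185,185],g[206,200],g[222,200])
m=((g>70)).astype(np.uint8); m[:, :161]=0; m[:,273:]=0; m[:140]=0; m[232:]=0
k,l,s,c=cv2.connectedComponentsWithStats(m,connectivity=4)
C=None
for i in range(1,k):
    if s[i,4]<200: continue
    v,u=np.nonzero(l==i); z=150 if s[i,4]>2500 else 143
    q=plane("top",np.c_[u,v],z)[:,:2].astype(np.float32)
    r=cv2.minAreaRect(q); print(s[i],r,cv2.boxPoints(r).round(1).tolist())
def tri(a,b):
    O=[];D=[]
    for n,uv in(("top",a),("scene",b)):
        c,r=und(n,uv);O.append(-c["R"].T@c["t"]);w=(r@c["R"])[0];D.append(w/np.linalg.norm(w))
    t=np.linalg.lstsq(np.c_[D[0],-D[1]],O[1]-O[0],rcond=None)[0]
    A=O[0]+t[0]*D[0];B=O[1]+t[1]*D[1];return ((A+B)/2).round(1),np.linalg.norm(A-B).round(1)
T=lambda x,y:(150+x/5.5-.5,140+y/5.5-.5)
S=lambda x,y:(220+x/5-.5,145+y/5-.5)
print("bar",tri(T(362,100),S(362,228)))
print("bar ends",tri(T(310,97),S(420,245)),tri(T(415,103),S(308,213)))
print("lid outer L,R",tri(T(57,460),S(700,185)),tri(T(648,498),S(178,45)))
print("body back L,R",tri(T(93,20),S(610,520)),tri(T(672,55),S(28,340)))
print("keeper",tri(T(355,385),S(425,125)))
print("tip",tri(T(372,165),S(397,140)))
for z in(195,200,205,210): print(z,plane("scene",[S(397,140)],z).round(1),plane("top",[T(372,165)],z).round(1))
E
```

```text
140 48 123
[ 161  143  112   52 4608] ((647.4096069335938, 142.07974243164062), (116.76019287109375, 267.6012268066406), 2.2164900302886963) [[583.9000244140625, 273.5], [594.2000122070312, 6.099999904632568], [710.9000244140625, 10.600000381469727], [700.5999755859375, 278.0]]
[ 161  203  109   28 2091] ((527.9050903320312, 134.75355529785156), (54.665470123291016, 263.6898193359375), 2.8925366401672363) [[494.0, 265.1000061035156], [507.29998779296875, 1.7000000476837158], [561.9000244140625, 4.5], [548.5, 267.79998779296875]]
bar (array([650.5, 140.5, 226.1]), np.float64(1.9))
bar ends (array([649.6, 163.8, 225.2]), np.float64(0.7)) (array([651.5, 117.8, 226.3]), np.float64(2.6))
lid outer L,R (array([501.2, 265.5, 126.7]), np.float64(3.3)) (array([510.8,   2.9, 126.3]), np.float64(2.0))
body back L,R (array([700. , 272.2, 150.6]), np.float64(6.3)) (array([709. ,  11.5, 151.6]), np.float64(1.3))
keeper (array([541.2, 136.6, 161.1]), np.float64(1.4))
tip (array([616.5, 136.9, 242.9]), np.float64(9.6))
195 [[579.4 133.6 195. ]] [[631.3 136.9 195. ]]
200 [[583.1 134.4 200. ]] [[629.9 136.4 200. ]]
205 [[586.9 135.3 205. ]] [[628.4 135.9 205. ]]
210 [[590.6 136.1 210. ]] [[627.  135.4 210. ]]
```

Fit: origin ≈ (623.5, 139.6), yaw ≈ 0.038, lever ≈ 2.2, lid ≈ 0.30, and the bar position agrees with these. Now I'll push the lid.

```bash
cat >> h.py <<'E'
O=np.array([623.5,139.6,0]);YAW=0.038;c_,s_=np.cos(YAW),np.sin(YAW)
RC=np.array([[c_,-s_,0],[s_,c_,0],[0,0,1]])
RT=np.array([[-s_,c_,0],[c_,s_,0],[0,0,-1]]).T   # tool x=case y, tool y=case x
TIP=25.0
def W(x,y,ztip): return O+RC@np.array([x,y,0])+np.array([0,0,ztip+TIP])
def F(): return RC.T@sensors.read_state()["force"]
def C():
    s=sensors.read_state();p=RC.T@(s["eef_pos"]-O);p[2]-=TIP;return p
E
python3 - <<'E'
from h import *
ctrl.gripper_to(0)
for R in(RT,RT*[-1,-1,1]):
    print([None if (q:=ctrl.solve_ik(W(*a),R)) is None else q.round(2) for a in((-180,60,260),(-100,60,112),(40,0,166))])
import sys
R=min((R for R in (RT,RT*[-1,-1,1]) if ctrl.solve_ik(W(-180,60,260),R) is not None),key=lambda R:abs(ctrl.solve_ik(W(-180,60,260),R)[5]))
np.save("R.npy",R)
ctrl.move_ptp(W(-180,60,260),R)
ctrl.move_l(W(-165,60,112),vel=200)
f0=F();print(C(),f0)
x=-165
hit=ctrl.move_l(W(-100,60,112),vel=40,threshold=20)
print(hit,C(),F()-f0)
x=C()[0]
while abs(F()[0]-f0[0])<22 and x<-93:
    x+=1.5; ctrl.move_l(W(x,60,112),vel=25); print(round(x,1),C().round(1),(F()-f0).round(1))
ctrl.hold(.3);print(C(),F()-f0,sensors.read_state()["grip_width"])
ctrl.move_l(W(-150,60,112),vel=100);ctrl.move_l(W(-150,60,250),vel=250)
p,d=optics.grab_frame("scene");crop("scene",p,220,125,150,130,5,"sc2")
p,d=optics.grab_frame("top");np.savez("pics/top2.npz",p=p,d=d);crop("top",p,150,130,135,110,5.5,"tc2")
print(sensors.read_state()["t"])
E
```

```text
[array([ 0.23, -0.04,  1.67, -0.  ,  1.51,  0.19]), array([ 0.2 ,  0.25,  1.67, -0.  ,  1.23,  0.17]), array([ 0.08,  0.44,  1.29, -0.  ,  1.41,  0.04])]
[None, None, None]
[-164.01922271   60.06641935  113.06556875] [-0.37309198  1.13463019  1.0909292 ]
False [-100.21136555   60.03145874  111.99208943] [ 0.62420868 -0.82127224 -1.49516775]
-98.7 [-98.7  60.  112. ] [ 0.8 -0.4 -0.6]
-97.2 [-97.1  60.  112. ] [-0.2 -0.2 -1.9]
-95.7 [-95.6  60.  112. ] [-0.3 -1.7 -1.4]
-94.2 [-94.1  60.  112. ] [ 0.2 -1.4 -0.9]
-92.7 [-92.6  60.  112. ] [ 0.5 -1.  -1. ]
[-92.74251276  59.99067071 111.98815492] [ 0.73725167 -1.36915915 -0.7455963 ] -0.07097730946924138
9.3583
```

View pics/sc2.png

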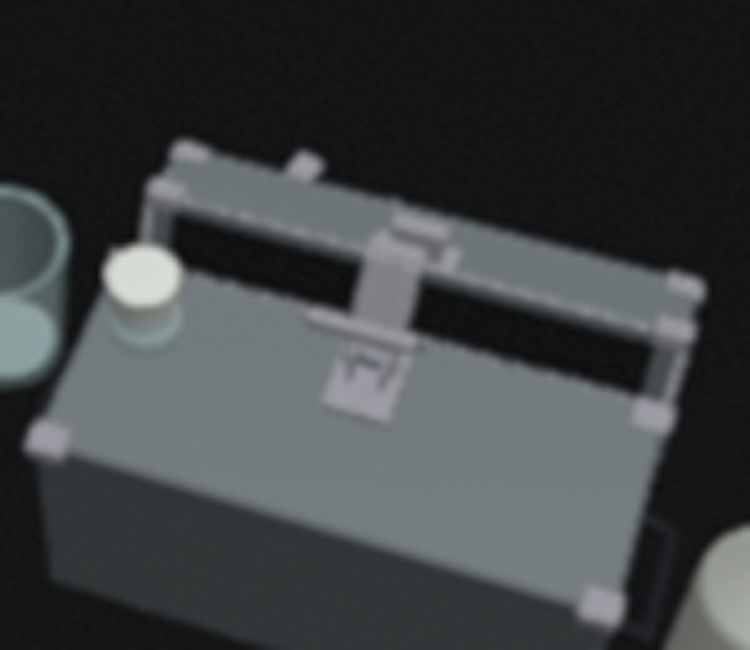

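The lid is exactly where it was, no contact was felt, and the hand isn't visible. I'll check where the arm really is.

```bash
python3 - <<'E'
from h import *
s=sensors.read_state();print(s["eef_pos"],s["q"],s["t"],W(-150,60,250))
a,_=optics.grab_frame("scene");b,_=optics.grab_frame("top")
f=np.load("pics/top0.npz");g=np.load("pics/scene0.npz")["p"]
print(proj("scene",s["eef_pos"]),proj("top",s["eef_pos"]),np.abs(a.astype(int)-g).mean(),np.abs(b.astype(int)-f["p"]).mean())
cv2.imwrite("pics/both.png",cv2.resize(np.hstack([a,b])[...,::-1],(800,300),interpolation=cv2.INTER_AREA))
E
```

```text
[469.89958746 193.46139587 272.18267585] [2.20099644e-01 2.74036545e-02 1.62650644e+00 7.81314381e-06
 1.49292066e+00 1.82244110e-01] 9.3583 [471.32883565 193.85805691 275.        ]
[[344.05877401 121.07833214]] [[179.83562786 229.03365493]] 1.9594675699869792 8.11625501844618
```

View pics/both.png

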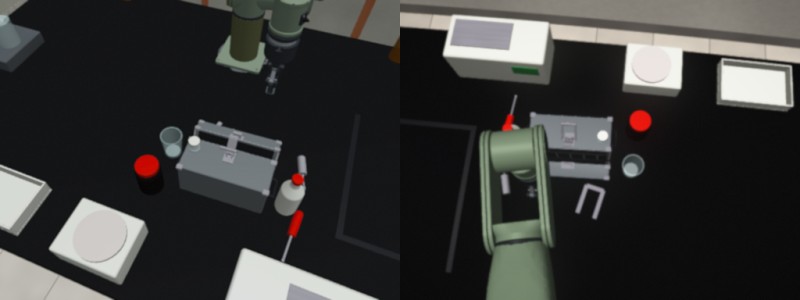

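```bash
python3 - <<'E'
from h import *
s=sensors.read_state();print(s["eef_rot"].round(3),s["eef_pos"])
e=s["eef_pos"]
a,da=optics.grab_frame("scene");b,db=optics.grab_frame("top")
for n,d,p in(("scene",da,a),("top",db,b)):
    P=cloud(n,d)
    m=(d>0)&(P[...,2]>230)&(P[...,2]<330)&(P[...,0]>380)&(P[...,0]<560)&(P[...,1]>120)&(P[...,1]<280)
    q=P[m];v,u=np.nonzero(m)
    lo=q[:,2]<q[:,2].min()+25
    print(n,m.sum(),q.min(0).round(),q.max(0).round(),"low:",q[lo].mean(0).round(1),u[lo].mean(),v[lo].mean())
    print(proj(n,[[0,0,0],[e[0],e[1],e[2]-25]]))
A=cv2.resize(a[60:160,290:400,::-1],None,fx=3.6,fy=4,interpolation=cv2.INTER_CUBIC)
B=cv2.resize(b[190:290,120:230,::-1],None,fx=3.6,fy=4,interpolation=cv2.INTER_CUBIC)
cv2.imwrite("pics/tips.png",np.hstack([A,B]))
E
```

```text
[[-0.038  0.999 -0.005]
 [ 0.999  0.038 -0.001]
 [-0.001 -0.005 -1.   ]] [470.06833457 193.54009576 272.48284283]
scene 95 [475. 183. 284.] [488. 207. 327.] low: [482.  194.  298.2] 344.92 116.21333333333334
[[310.62511771  69.11733438]
 [342.20980264 129.07112058]]Traceback (most recent call last):
  File "<stdin>", line 9, in <module>
    return umr_minimum(a, axis, None, out, keepdims, initial, where)
ValueError: zero-size array to reduction operation minimum which has no identity
```

```bash
python3 - <<'E'
from h import *
e=sensors.read_state()["eef_pos"]
a,da=optics.grab_frame("scene");b,db=optics.grab_frame("top")
a=a.copy();b=b.copy()
A=cv2.resize(a[60:160,290:400,::-1],None,fx=3.6,fy=4,interpolation=cv2.INTER_CUBIC)
B=cv2.resize(b[190:290,120:230,::-1],None,fx=3.6,fy=4,interpolation=cv2.INTER_CUBIC)
for I,n,o in((A,"scene",(290,60)),(B,"top",(120,190))):
    for z,c in((-25,(0,0,255)),(0,(0,255,0)),(48,(255,0,0))):
        q=proj(n,e+[0,0,z])[0]; print(n,z,q.round(1))
        cv2.drawMarker(I,(int((q[0]-o[0])*3.6),int((q[1]-o[1])*4)),c,cv2.MARKER_CROSS,14,1)
cv2.imwrite("pics/tips.png",np.clip(np.hstack([A,B]).astype(float)*1.6,0,255))
E
```

```text
scene -25 [342.3 129. ]
scene 0 [344.2 120.9]
scene 48 [348.1 104.4]
top -25 [181.3 230.5]
top 0 [179.7 228.6]
top 48 [176.5 224.8][ WARN:0@0.913] global loadsave.cpp:1063 imwrite_ Unsupported depth image for selected encoder is fallbacked to CV_8U.
```

View pics/tips.png

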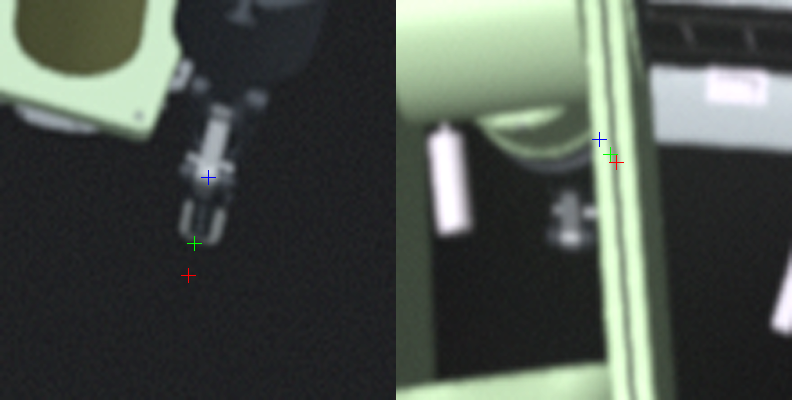

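```bash
cat >> h.py <<'E'
def tri(a,b):
    P=[];D=[]
    for n,uv in(("top",a),("scene",b)):
        c,r=und(n,uv);P.append(-c["R"].T@c["t"]);w=(r@c["R"])[0];D.append(w/np.linalg.norm(w))
    t=np.linalg.lstsq(np.c_[D[0],-D[1]],P[1]-P[0],rcond=None)[0]
    A=P[0]+t[0]*D[0];B=P[1]+t[1]*D[1];return ((A+B)/2).round(1),np.linalg.norm(A-B).round(1)
E
python3 - <<'E'
from h import *
s=sensors.read_state();e=s["eef_pos"]
print("tips",tri((168.3,250),(346.7,120)),"claimed",e)
print("gripper z",[plane("scene",[(346.7,120)],z)[0].round() for z in(240,260,280)],[plane("top",[(168.3,250)],z)[0].round() for z in (240,260,280)])
# FK check: nominal IK pose vs state now and after a hold
print(s["q"],ctrl.solve_ik(e,s["eef_rot"]))
ctrl.hold(.2);s=sensors.read_state();print(s["eef_pos"],s["q"],s["t"])
b,db=optics.grab_frame("top");a,da=optics.grab_frame("scene")
for n,p,d,(u,v) in(("top",b,db,(168,250)),("scene",a,da,(347,118))):
    P=cloud(n,d);k=(slice(v-6,v+7,2),slice(u-6,u+7,3));print(n,np.c_[P[k].reshape(-1,3),d[k].ravel()].round()[:14].tolist())
E
```

```text
tips (array([428.6, 206.1, 240.8]), np.float64(22.8)) claimed [470.92938301 193.76159418 274.0789986 ]
gripper z [array([432., 195., 240.]), array([452., 197., 260.]), array([473., 199., 280.])] [array([426., 217., 240.]), array([424., 214., 260.]), array([422., 210., 280.])]
[2.20233649e-01 2.60851429e-02 1.62398191e+00 1.04570186e-05
 1.49323261e+00 1.82255382e-01] [2.20233649e-01 2.60851429e-02 1.62398191e+00 1.04570186e-05
 1.49323261e+00 1.82255382e-01]
[471.28345878 193.86827198 274.90124983] [2.20270782e-01 2.53214218e-02 1.62308716e+00 3.50702875e-05
 1.49337973e+00 1.82196685e-01] 9.8583
top [[465.0, 279.0, -3.0, 1291.0], [423.0, 201.0, 376.0, 911.0], [422.0, 193.0, 391.0, 897.0], [424.0, 189.0, 381.0, 907.0], [425.0, 184.0, 377.0, 910.0], [418.0, 206.0, 379.0, 907.0], [419.0, 201.0, 378.0, 909.0], [419.0, 193.0, 387.0, 899.0], [420.0, 189.0, 378.0, 908.0], [421.0, 183.0, 380.0, 906.0], [414.0, 205.0, 382.0, 904.0], [415.0, 199.0, 384.0, 902.0], [415.0, 193.0, 383.0, 903.0], [416.0, 187.0, 386.0, 900.0]]
scene [[479.0, 184.0, 304.0, 861.0], [490.0, 191.0, 316.0, 844.0], [487.0, 197.0, 316.0, 844.0], [479.0, 202.0, 310.0, 853.0], [144.0, 184.0, -3.0, 1292.0], [479.0, 185.0, 298.0, 866.0], [486.0, 192.0, 308.0, 853.0], [489.0, 198.0, 313.0, 846.0], [480.0, 203.0, 306.0, 855.0], [153.0, 186.0, -3.0, 1286.0], [481.0, 186.0, 295.0, 867.0], [486.0, 192.0, 302.0, 858.0], [486.0, 198.0, 305.0, 854.0], [480.0, 204.0, 300.0, 860.0]]
```

The top-view blob is the flange, because the tips are hidden there. The scene depth puts the finger ends at z ≈ 285, where I had assumed 250, so the push probably passed above the rim. I'll check the tip height with a gentle touch on clear bench.

```bash
python3 - <<'E'
from h import *
ctrl.move_l(W(-195,60,250),vel=200); ctrl.move_l(W(-195,60,60),vel=200); ctrl.hold(.2)
a,da=optics.grab_frame("scene");e=sensors.read_state()["eef_pos"];P=cloud("scene",da)
m=(da>0)&(P[...,2]>20)&(abs(P[...,0]-e[0]-10)<22)&(abs(P[...,1]-e[1])<25)&(P[...,2]<e[2]+60)
print("lowest pts z",np.sort(P[m][:,2])[:12].round(),"eef",e)
h=ctrl.move_l(W(-195,60,2),vel=50,threshold=6);print(h,sensors.read_state()["eef_pos"],F())
if not h:
    h=ctrl.move_l(W(-195,60,-45),vel=25,threshold=6);print(h,sensors.read_state()["eef_pos"],F())
ctrl.move_l(W(-195,60,60),vel=200);print(sensors.read_state()["t"])
E
```

```text
lowest pts z [ 97.  99. 102. 102. 103. 103. 106. 106. 107. 107. 107. 107.] eef [427.22602003 192.37898529  86.04329474]
False [426.75141827 192.23164554  27.35876155] [ 0.18782071  0.63720546 -0.75234749]
True [426.30053966 192.1230217  -14.02889963] [-0.8212279  -0.28859956  5.25598652]
15.1083
```

The bench touch gives contact at eef z = −14. The fingertips are really about 13 mm behind the reported TCP, not 25 mm ahead (a 38 mm error in z; x and y agree with the depth). I'll correct the offset and push the lid again.

```bash
sed -i 's/^TIP=25.0.*/TIP=-13.0  # measured by touching the bench/' h.py; python3 - <<'E'
from h import *
ctrl.move_l(W(-175,60,112),vel=200);ctrl.hold(.2)
f0=F()
hit=ctrl.move_l(W(-103,60,112),vel=40,threshold=20)
print(hit,C().round(1),(F()-f0).round(1))
x=C()[0]
while abs(F()[0]-f0[0])<20 and x<-90:
    x+=1.5; ctrl.move_l(W(x,60,112),vel=20); print(round(x,1),C().round(1),(F()-f0).round(1))
ctrl.hold(.3);print(C().round(1),(F()-f0).round(1),sensors.read_state()["grip_width"])
ctrl.move_l(W(-150,60,112),vel=100);ctrl.move_l(W(-150,60,290),vel=250)
p,d=optics.grab_frame("scene");np.savez("pics/s3.npz",p=p,d=d);crop("scene",p,220,135,150,130,5,"sc3")
print(sensors.read_state()["t"])
E
```

```text
True [-131.6   59.9  111.2] [-0.4  0.2  0.4]
-130.1 [-131.3   59.9  111.2] [-3.6 -0.4  0.2]
-128.6 [-131.1   59.9  111.2] [-7.3 -1.3  1.4]
-127.1 [-130.6   59.9  111.4] [-10.3  -1.3   5.6]
-125.6 [-129.7   59.9  111.9] [-12.4  -1.2  10. ]
-124.1 [-128.4   60.   112.4] [-14.1  -1.3  11.8]
-122.6 [-126.7   60.1  112.6] [-14.3  -1.5  12.9]
-121.1 [-124.7   60.1  112.7] [-13.8  -1.   11.3]
-119.6 [-122.9   60.2  112.7] [-12.3  -1.   11.3]
-118.1 [-121.    60.3  112.7] [-11.9  -1.3  10.3]
-116.6 [-119.2   60.3  112.7] [-11.5  -1.    9.3]
-115.1 [-117.5   60.3  112.7] [-9.8 -1.2  9.9]
-113.6 [-115.8   60.3  112.7] [-10.2  -0.3   7.8]
-112.1 [-114.1   60.3  112.8] [-9.5 -0.7  8.1]
-110.6 [-112.4   60.3  112.7] [-9.5 -0.7  7.6]
-109.1 [-110.7   60.3  112.7] [-8.8 -0.2  7.2]
-107.6 [-109.1   60.3  112.7] [-8.  -1.4  7.8]
-106.1 [-107.5   60.3  112.8] [-8.7 -0.2  7.3]
-104.6 [-105.9   60.3  112.8] [-8.2 -2.   6.6]
-103.1 [-104.2   60.3  112.8] [-8.5 -0.4  6.3]
-101.6 [-102.6   60.3  112.7] [-6.6 -1.1  6. ]
-100.1 [-101.7   60.3  112.8] [-8.6  0.9  7.2]
-98.6 [-101.5   60.3  112.7] [-12.6  -1.6   9. ]
-97.1 [-101.3   60.3  112.7] [-15.7  -2.4  12.6]
-95.6 [-101.    60.3  112.7] [-19.5  -1.6  15.9]
-94.1 [-100.8   60.3  112.8] [-22.6  -1.7  17.7]
[-100.8   60.3  112.8] [-23.2  -1.   18.4] 0.0008799861321923054
24.9333
```

View pics/sc3.png

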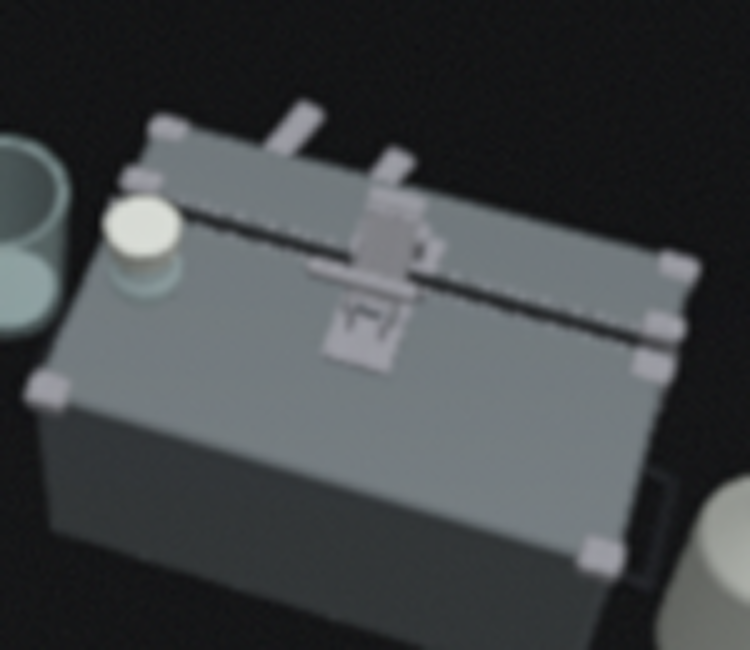

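The lid is now against its seal: only a thin gap is left at (400,260), and the push force rose to 23 N from about x = −101.7. Next I'll swing the loop over, pushing the bar from the +x side.

```bash
python3 - <<'E'
from h import *
ctrl.move_l(W(64,0,285),vel=350);ctrl.move_l(W(64,0,214),vel=200)
f0=F()
h=ctrl.move_l(W(-18,0,214),vel=70,threshold=12);print(h,C().round(1),(F()-f0).round(1))
if not h:
    ctrl.move_l(W(-10,0,270),vel=250);ctrl.move_l(W(-75,0,270),vel=250)
p,d=optics.grab_frame("scene");np.savez("pics/s4.npz",p=p,d=d);crop("scene",p,220,125,150,130,5,"sc4")
print(sensors.read_state()["t"])
E
```

```text
False [-1.76e+01 -1.00e-01  2.14e+02] [0.  1.3 1.8]
28.3833
```

View pics/sc4.png

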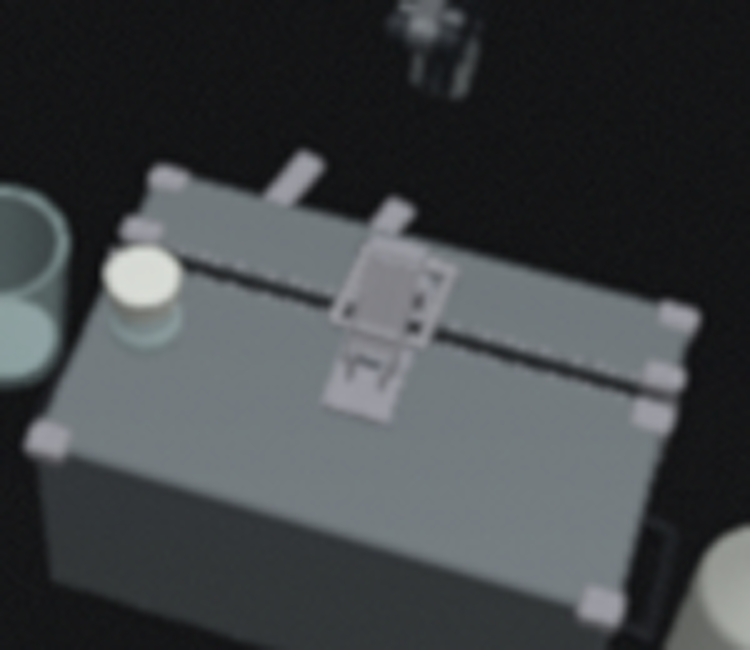

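The loop has fallen over onto the lid, with its legs at (345,290) and (445,290). I'll check the bar end by ray casting, then close the lever with the fingers on its −x side.

```bash
python3 - <<'E'
from h import *
for px,z in(((455,265),154),((332,312),175),((425,345),175)):
    print("pt",(RC.T@(plane("scene",[(220+px[0]/5-.5,125+px[1]/5-.5)],z)[0]-O)).round(1))
ctrl.move_l(W(-61,0,270),vel=250);ctrl.move_l(W(-61,0,190),vel=200);ctrl.hold(.1)
f0=F()
wp=[(0,190)]+[(r*np.cos(a)-2*np.sin(a),162+r*np.sin(a)+2*np.cos(a)) for a,r in((1.3,33),(1.0,38),(.7,42),(.45,43),(.2,43),(0,43))]
for x,z in wp:
    h=ctrl.move_l(W(x-15,0,z),vel=45,threshold=30);print(h,(round(x-15,1),round(z,1)),C().round(1),(F()-f0).round(1))
    if h: break
else:
    z=wp[-1][1]
    while (F()-f0)[2]<18 and z>155:
        z-=1.5;ctrl.move_l(W(28,0,z),vel=25);print(round(z,1),C().round(1),(F()-f0).round(1))
    ctrl.hold(.2);print(C().round(1),(F()-f0).round(1))
    ctrl.move_l(W(26,0,280),vel=250);ctrl.move_l(W(-160,0,300),vel=350)
p,d=optics.grab_frame("scene");np.savez("pics/s5.npz",p=p,d=d);crop("scene",p,220,125,150,130,5,"sc5")
print(sensors.read_state()["t"])
E
```

```text
pt [-70.1  19.2 154. ]
pt [-11.7 -23.1 175. ]
pt [ -8.2  20.3 175. ]
False (-15, 190) [-14.9  -0.  189.9] [ 1.3  1.  -0.6]
False (np.float64(-8.1), np.float64(194.3)) [ -7.5  -0.  194.7] [ 0.6 -0.1 -0.8]
False (np.float64(3.8), np.float64(195.1)) [  3.6  -0.  194.5] [-2.7  0.9 -0.3]
False (np.float64(15.8), np.float64(190.6)) [1.490e+01 1.000e-01 1.901e+02] [-4.8  1.1 -0.2]
False (np.float64(22.8), np.float64(182.5)) [ 23.8  -0.  183. ] [-1.3  1.2  0.9]
False (np.float64(26.7), np.float64(172.5)) [ 2.720e+01 -1.000e-01  1.721e+02] [0.3 0.5 0.6]
False (np.float64(28.0), np.float64(164.0)) [ 27.8  -0.  163.4] [ 0.1  0.7 -0.2]
162.5 [ 28.   0. 163.] [-0.7  0.8  2.9]
161.0 [ 28.1   0.  162.9] [-3.2  0.2  7.8]
159.5 [ 28.2   0.  162.8] [-5.6 -0.1 12.8]
158.0 [ 28.2   0.  162.8] [-7.  -0.2 17.8]
156.5 [ 28.3   0.  162.7] [-9.9 -0.5 21.4]
[ 28.3   0.  162.7] [-9.7 -1.3 22. ]
35.5917
```

View pics/sc5.png

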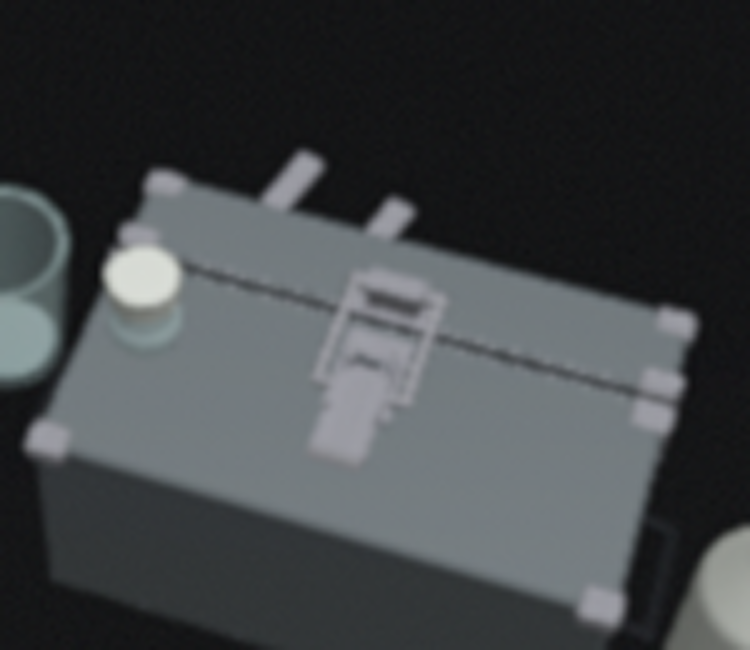

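The lever lies flat, pointing +x with its tip at (340,455). The loop surrounds the keeper at (400,285) and the lid gap has closed further. The fingers met a hard stop at z ≈ 163, the lever's closed height. The bystanders in view haven't moved, so I'm handing in.

```bash
python3 - <<'E'
from h import *
print(F(),sensors.read_state()["t"])
a=np.load("pics/scene0.npz")["p"].astype(int);b=np.load("pics/s5.npz")["p"].astype(int)
m=(np.abs(a-b).max(2)>40).astype(np.uint8);k,l,s,c=cv2.connectedComponentsWithStats(m)
print([r.tolist() for r in s[1:] if r[4]>25])
ctrl.finish_job()
E
```

```text
[ 0.09869903 -0.17908113  0.92298588] 35.5917
[[284, 0, 14, 14, 89], [345, 0, 51, 24, 756], [286, 14, 17, 30, 199], [313, 18, 17, 12, 82], [338, 25, 12, 7, 56], [314, 34, 16, 10, 63], [335, 36, 14, 9, 65], [309, 51, 16, 4, 43], [312, 54, 34, 39, 454], [254, 153, 22, 12, 152], [279, 161, 18, 10, 108], [243, 167, 50, 21, 484], [298, 167, 63, 20, 465], [301, 180, 56, 24, 605]]
the job is handed in; nothing more can be done
```

The case is shut and latched, and the job was handed in at about 36 s of the 61 s allowed. No verdict was reported.

- **Lid:** I pushed it onto its seal with up to about 23 N along the push. It started at about 0.30 rad.
- **Loop:** I tipped it over from the +x side. The one bar end I could see, cast onto the lid from the scene picture, was about 70 mm to the −x side of the case origin, beyond the keeper.
- **Lever:** I pressed it over and down with up to about 22 N. It met a hard stop at its closed height (fingertips at z ≈ 163 mm).

**Disagreement:** The fingertips were really about 13 mm behind the reported TCP, not 25 mm ahead as stated. My first lid push therefore passed above the lid without touching anything. I found the offset by touching clear bench and corrected for it.

**Last checks:**
- The final picture shows the lever flat, the loop around the keeper and the lid gap closed further.
- Compared with the first scene picture, only the arm and the lid/latch area changed, so no bystander in that view had moved.
- The force reading showed the hand touching nothing.
- I did not measure the final lid angle or the bar's distance from the keeper; I judged both from the picture and the hard stop.

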